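Sort two control levers onto their keyed shafts

ROBOT

A 6-joint arm with a two-finger parallel gripper is mounted at the origin on the work surface. World frame = base frame: x ahead of the robot, y to its left, z up, the work surface at z = 0. Lengths are in m, angles in degrees, forces in N, time in s.
With the tool pointing down it reaches from about 0.4 to 0.825 m from the base axis. Payload 7 kg.
Tool frame: the origin (TCP) lies midway between the tips of the shut fingers; the grasp point (between the pads) lies 19 mm behind it (ctrl.hold_point_z is the distance from the TCP to the grasp point, in m); z points along the fingers, y is the line along which they close (so a half turn about z gives the same grasp; the last joint's range is limited). The gripper opens to 88 mm and grips with 3 to 60 N. Pads are 19 mm wide; open, the fingers measure 130 mm over their backs; the gripper's body (78 mm by 193 mm) begins 47 mm behind the grasp point.
Start: joints at [82.741, 20.546, 0.682, 0, -70.136, -16.507], TCP at [0.272, 0.618, 0.227] pointing down, gripper open.
Joint ranges: [-176.03, 176.03], [-82.01, 121.73], [-58.28, 71.71], [-173.87, 95.51], [-174.79, -0.11], [-173.66, 173.66]. Speed limits (degrees/s): [136.94, 136.94, 172.46, 180, 180, 180].

INTERFACE

Orientations are given as [roll, pitch, yaw] about the fixed x, y, z axes, in that order (R = Rz(yaw) Ry(pitch) Rx(roll)).
In Python, from plant import ctrl gives the robot as it stands.
- The arm moves only by the tool apply_moves, never from a script. Its argument "deltas" is a list of rows, each an object with "fingers": the finger opening in mm, from 0 to 87.6; "delta_pos": the shift along the tool's x, y, z in mm, a list of three; "angular": the turn, a rotation vector about the tool's x, y, z in degrees, a list of three. A call has 1 to 10 rows; each row is the pose to reach, as a shift and turn from the pose commanded when the call began, along the tool's axes at that moment; what a row does not reach only later rows make up. A row lasts 1/10 s, in which the tool goes at most 50 mm and 8.59 degrees, less where a joint would pass 70% of its speed; a pose out of reach is approached as far as the arm can. A call with a gripper value outside its range is refused whole. The fingers move at their own pace and stop on an object; the grip force is fixed at half the most. Time passes only in rows, so rows that repeat a pose let the fingers close. It gives the time, the measured TCP pose, the force, the opening and the grip force at its end, in the units of the state.
- ctrl.get_obs(): the state, without advancing time (a new reading comes with each control period).
- ctrl.snapshot(name): name is "side" or "top" or "wrist"; returns the picture (384x512x3 uint8, red, green, blue); there is no depth.
- ctrl.camera_params(name): a dict with "fx", "fy", "cx", "cy" (pixels), "cam_to_world" (4x4, takes a point from camera to world coordinates); the wrist camera has in their place "mount" (4x4, takes a point from camera to tool coordinates, whose origin is the TCP and whose axes are the flange's). Camera axes: x right, y up, looking along -z (the intrinsics and any distortion apply to the point x, -y, -z); pixel columns grow to the right and rows downward; lengths in m; the calibration is good to about 2 mm. A picture is of the moment at which its call begins: read the wrist's pose just before it. camera_params takes no time and is no camera call.
- ctrl.close_job(): hands the job in; it is judged then, once.
The state is a dict: "clock": time; "joint_pos": joint angles; "qvel": joint speeds; "tau": joint torques, N m; "tool_pos": TCP position; "orientation": TCP orientation; "force": force on the tool from outside, world axes, zero at the start; "moment": the same for the moment, N m; "opening": finger opening in m; "gripper_force": force on a finger pad.
Only numpy, scipy, OpenCV 4.12 (cv2) and the standard library are available. Lean on these libraries where they do the work, as an engineer would, in place of code of your own. Each camera call takes 0.05 s, during which the arm holds its last target. There are 200 camera calls.

TASK

Fit the two loose control levers onto the speed-change box, each on the one of the three upright shafts whose key suits its hidden keyway, trying them by feel. Each lever must end fully home on its shaft with its arm pointing away from the robot, straight across the box's far long edge; one shaft stays bare. Leave the other things on the bench where they are.

Things in the scene. Friction and masses are not known exactly. Their poses are not given: they have to be found in the camera images.
- speed_box: Grey box fixed on the bench, 120 (x) x 320 (y) x 50 mm tall, three upright shafts along y, 110 mm apart. Origin: centre of underside; +x to its far side. With an arm along +x, one shaft's key suits a keyway at the arm's left, one at its right, one opposite; which is which changes every time. Each shaft is also turned up to 0.15 rad either way; the keyway has about 0.09 rad of play.
- seat_1 (a point): Middle of the flange face at the foot of the left (+y) shaft, on its axis, 54 mm above the bench; axes as the box. A hub fully home stands on this flange (40 mm across): its centre is 20 mm above this point. The fixed steel shaft, 18 mm across, rises 30 mm above this point, the last 5 mm tapering to 11 mm. Its key (6 mm wide, 4.5 mm proud) reaches 15 mm up: a lever that misses the key stops 15 mm above home.
- seat_2 (a point): Middle of the flange face at the foot of the middle shaft, on its axis, 54 mm above the bench; axes as the box. A hub fully home stands on this flange (40 mm across): its centre is 20 mm above this point. The fixed steel shaft, 18 mm across, rises 30 mm above this point, the last 5 mm tapering to 11 mm. Its key (6 mm wide, 4.5 mm proud) reaches 15 mm up: a lever that misses the key stops 15 mm above home.
- seat_3 (a point): Middle of the flange face at the foot of the right (-y) shaft, on its axis, 54 mm above the bench; axes as the box. A hub fully home stands on this flange (40 mm across): its centre is 20 mm above this point. The fixed steel shaft, 18 mm across, rises 30 mm above this point, the last 5 mm tapering to 11 mm. Its key (6 mm wide, 4.5 mm proud) reaches 15 mm up: a lever that misses the key stops 15 mm above home.
- lever_1_hub (a point): Centre of the left (+y) control lever's square hub, on its bore axis, half-way up (dark steel, 36 x 36 mm in plan, 40 mm tall). Axes: x along the arm to the knob, z up. Grip across the plain +y and -y sides. From below a blind bore, 20 mm across, 35 mm deep, with one keyway 8 mm wide all along it; the top is closed, so the keyway cannot be seen. It lies at the arm's left, right or opposite; the levers differ in this.
- lever_2_hub (a point): Centre of the right (-y) control lever's square hub, on its bore axis, half-way up (dark steel, 36 x 36 mm in plan, 40 mm tall). Axes: x along the arm to the knob, z up. Grip across the plain +y and -y sides. From below a blind bore, 20 mm across, 35 mm deep, with one keyway 8 mm wide all along it; the top is closed, so the keyway cannot be seen. It lies at the arm's left, right or opposite; the levers differ in this.
- lever_1_knob (a point): Centre of the left lever's knob, 108 mm along the arm from the bore axis, 30 mm above the hub's underside.
- lever_2_knob (a point): Centre of the right lever's knob, 108 mm along the arm from the bore axis, 30 mm above the hub's underside.
- tin: Bystander: small closed brass-coloured tin, 44 mm across, 32 mm tall, between the levers. Origin at the centre of its underside.
- bush: Bystander: plain brass bush, 32 mm across, 20 mm bore, 18 mm tall, beside the tin. Origin at the centre of its underside.
- screwdriver: Bystander: screwdriver lying left of the box. Origin under the tool.
- hammer: Bystander: hammer lying right of the box. Origin under the tool.
- lever_1: Lever 1 (left) as a whole, 0.2 to 0.4 kg, standing on its hub's open underside; origin there on the bore axis, axes as its hub. The steel arm leaves the hub's +x face, 14 mm wide, 26 to 34 mm above the underside, to a black knob 22 mm across (22 to 38 mm above it). Both levers look alike.
- lever_2: Lever 2 (right) as a whole, 0.2 to 0.4 kg, standing on its hub's open underside; origin there on the bore axis, axes as its hub. The steel arm leaves the hub's +x face, 14 mm wide, 26 to 34 mm above the underside, to a black knob 22 mm across (22 to 38 mm above it). Both levers look alike.

How it is judged:
By the outcome, as a careful person would: the job done as asked, in the order asked, and still so for the second after the job is handed in, with the robot touching nothing.
It also fails if it takes over 72 s, if anything falls off the work surface, if the arm or the gripper's body presses on something with over 40 N, if the wrist force passes 120 N, or if a joint passes its speed limit or range.

## Working session

There is one attempt and no reset: what is moved stays moved. The work goes in short steps, Python scripts to look and compute and a tool call to move; the robot and the scene stay as the last step left them, time stands still between calls to the robot, and variables do not carry over. Pictures are saved under pics/ and viewed, at most 10 in all, crops included, and the job is handed in when it is done.

Besides the shell and the picture viewer there is one more tool, called after "Emit:" as a command line: name --argument value ..., lists and objects as JSON in quotes. apply_moves: Moves the arm, as the interface text tells. Its arguments: {"type":"object","properties":{"deltas":{"type":"array"}},"required":["deltas"]}

```bash
mkdir -p pics; python3 - <<'E'
from plant import ctrl
import cv2,numpy as np
o=ctrl.get_obs();print(o)
for n in("top","side"):
    im=ctrl.snapshot(n);cv2.imwrite(f"pics/{n}0.png",cv2.resize(im[:,:,::-1],(800,600),interpolation=cv2.INTER_CUBIC))
    print(n,ctrl.camera_params(n))
print(ctrl.camera_params("wrist"),ctrl.hold_point_z)
E
```

```text
{'clock': 0.0, 'joint_pos': array([ 8.27400985e+01,  2.05916734e+01,  6.33037312e-01, -1.93963827e-02,
       -7.01355206e+01, -1.65064411e+01]), 'qvel': array([ 0.02722386, -0.02302618,  0.05912124,  0.07282133, -0.07586892,
        0.07705288]), 'tau': array([ 4.60474203e-04, -5.82712519e+01,  2.93043101e+01,  6.99726105e+00,
        6.83893843e-03, -1.48835288e-04]), 'tool_pos': array([0.27186651, 0.61729141, 0.22561668]), 'orientation': array([ 1.79904543e+02, -9.27232310e-03, -2.37729407e+01]), 'force': array([-0.82195027,  0.33362479,  0.7555682 ]), 'moment': array([-0.01234469,  0.01136526,  0.00098666]), 'gripper_force': 0.0, 'opening': 0.08748018886221863}
top {'fx': 366.5464302970436, 'fy': 366.5464302970436, 'cx': 257.19180281828903, 'cy': 196.47859571405098, 'cam_to_world': array([[ 0.00544824,  0.99120842, -0.13219756,  0.40906332],
       [-0.9999788 ,  0.00492893, -0.00425517,  0.01602525],
       [-0.00356617,  0.13221794,  0.99121426,  0.92367842],
       [ 0.        ,  0.        ,  0.        ,  1.        ]])}
side {'fx': 397.1082508515211, 'fy': 397.1082508515211, 'cx': 253.0759983886611, 'cy': 191.57318739855913, 'cam_to_world': array([[ 0.94487699,  0.23426263, -0.22875421,  0.24057433],
       [-0.32741515,  0.6704487 , -0.66580617, -0.80861164],
       [-0.00260554,  0.70400253,  0.71019269,  0.89912194],
       [ 0.        ,  0.        ,  0.        ,  1.        ]])}
{'fx': 341.7151026383403, 'fy': 341.7151026383403, 'cx': 254.0738922462076, 'cy': 195.63333440059614, 'mount': array([[ 5.74689866e-04,  9.53900415e-01,  3.00122756e-01,
         7.98387819e-02],
       [ 9.99999806e-01, -6.20225569e-04,  5.64558085e-05,
        -5.81765987e-04],
       [ 2.39997026e-04,  3.00122665e-01, -9.53900586e-01,
        -1.58097731e-01],
       [ 0.00000000e+00,  0.00000000e+00,  0.00000000e+00,
         1.00000000e+00]])} 0.0188
```

View pics/top0.png

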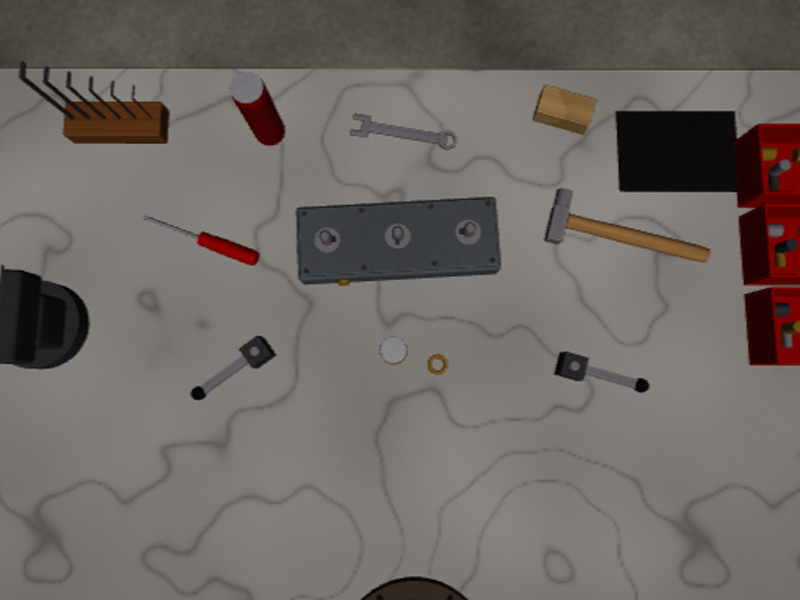

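View pics/side0.png

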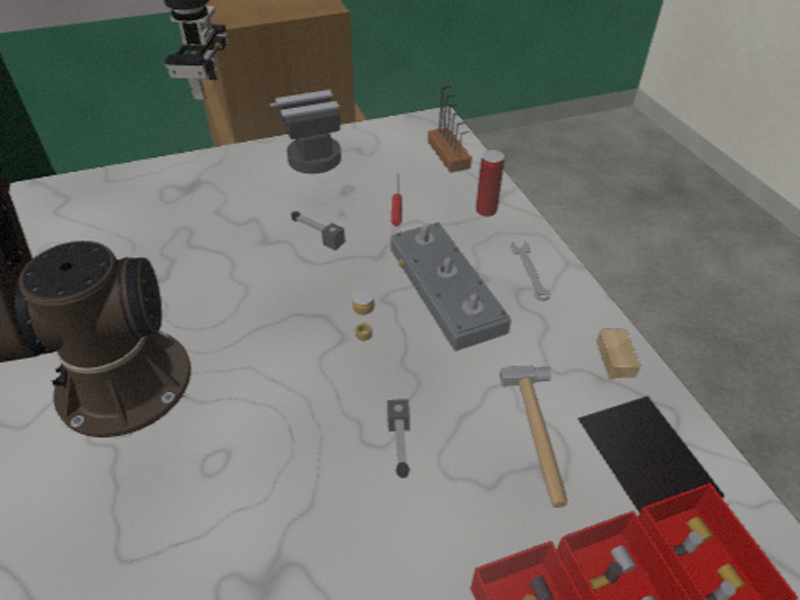

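The top view shows lever 1 with its hub at (258,351) and knob at (198,393), and lever 2 with its hub at (573,366) and knob at (642,385). The shafts are near (327,238), (397,234) and (468,230). Next I compute world positions and enlarge the shafts.

```bash
cat > h.py <<'E'
from plant import ctrl
import cv2,numpy as np
from scipy.spatial.transform import Rotation as R
def cam(n,o=None):
    p=ctrl.camera_params(n)
    if n!="wrist": return p,p["cam_to_world"]
    o=o or ctrl.get_obs(); T=np.eye(4);T[:3,:3]=R.from_euler("xyz",o["orientation"],degrees=True).as_matrix();T[:3,3]=o["tool_pos"]
    return p,T@p["mount"]
def ray(n,u,v,z,C=None):
    p,T=C or cam(n); d=T[:3,:3]@np.array([(u-p["cx"])/p["fx"],-(v-p["cy"])/p["fy"],-1]); c=T[:3,3]
    return c+d*(z-c[2])/d[2]
def proj(n,X,C=None):
    p,T=C or cam(n); q=T[:3,:3].T@(np.asarray(X)-T[:3,3]); return p["cx"]+p["fx"]*q[0]/-q[2],p["cy"]-p["fy"]*q[1]/-q[2]
E
python3 - <<'E'
from h import *
k=.64
for nm,u,v,z in [("h1",258,350,.04),("k1",198,393,.03),("h2",574,366,.04),("k2",642,385,.03),("c",297,208,.05),("c",495,198,.05),("c",499,270,.05),("c",303,281,.05),("tin",393,350,.032),("bush",437,364,.018)]:
    print(nm,ray("top",u*k,v*k,z).round(4))
for nm,u,v,z in [("h1",333,233,.04),("k1",296,216,.03),("h2",398,408,.04),("k2",402,470,.03)]:
    print("side",nm,ray("side",u*k,v*k,z).round(4))
im=ctrl.snapshot("top")
c=im[120:185,185:325,::-1];h=im[205:260,110:430,::-1]
a=cv2.resize(c,(800,371),interpolation=cv2.INTER_CUBIC);b=cv2.resize(h,(800,138),interpolation=cv2.INTER_CUBIC)
cv2.imwrite("pics/c1.png",np.vstack([a,b]))
E
```

```text
h1 [0.4589 0.2414 0.04  ]
k1 [0.3926 0.3341 0.03  ]
h2 [ 0.4369 -0.2447  0.04  ]
k2 [ 0.4086 -0.3515  0.03  ]
c [0.6822 0.1859 0.05  ]
c [ 0.6998 -0.1263  0.05  ]
c [ 0.5842 -0.1306  0.05  ]
c [0.5655 0.1732 0.05  ]
tin [0.4604 0.0333 0.032 ]
bush [ 0.4396 -0.0359  0.018 ]
side h1 [0.4554 0.2343 0.04  ]
side k1 [0.3943 0.3333 0.03  ]
side h2 [ 0.4381 -0.2448  0.04  ]
side k2 [ 0.4082 -0.3491  0.03  ]
```

View pics/c1.png

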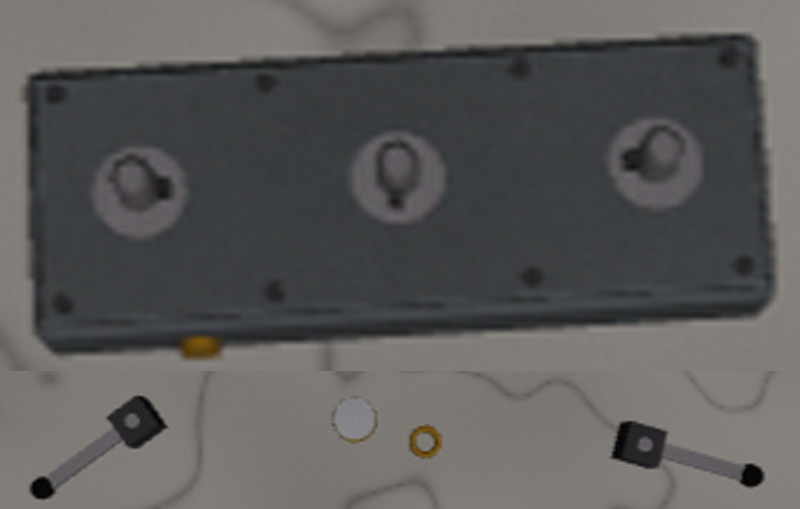

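The crop shows the keys. The left shaft's key points to the robot's right (-y), the middle's points toward the robot (-x), and the right's points left (+y). I'll look at them closer with the wrist camera to get the exact angles.

```bash
cat >> h.py <<'E'
def rel(pos,yaw,o=None):
    "tool-axis shift (mm) and turn (deg) from the measured pose to a tool-down target"
    o=o or ctrl.get_obs(); A=R.from_euler("xyz",o["orientation"],degrees=True)
    d=A.inv().apply(np.array(pos)-o["tool_pos"])*1000
    w=(A.inv()*R.from_euler("xyz",[180,0,yaw],degrees=True)).as_rotvec(degrees=True)
    print("shift",d.round(1),"turn",w.round(2),"dist",np.linalg.norm(d).round(1)); return d,w
E
python3 - <<'E'
from h import *
rel([.57,.03,.25],3.2)
P=[ray("top",185+u/5.714,120+v/5.714,.054) for u,v in[(139,191),(398,177),(656,163)]]
print(np.round(P,4))
E
```

```text
shift [509.6 417.4 -23.5] turn [ 7.000e-02  1.000e-02 -2.697e+01] dist 659.1
[[ 0.6301  0.1368  0.054 ]
 [ 0.6368  0.0265  0.054 ]
 [ 0.6434 -0.0834  0.054 ]]
```

Emit:
apply_moves --deltas '[{"fingers":70,"delta_pos":[40,33,-2],"angular":[0,0,-5]},{"fingers":70,"delta_pos":[510,417,-23],"angular":[0,0,-27]},{"fingers":70,"delta_pos":[510,417,-23],"angular":[0,0,-27]},{"fingers":70,"delta_pos":[510,417,-23],"angular":[0,0,-27]},{"fingers":70,"delta_pos":[510,417,-23],"angular":[0,0,-27]},{"fingers":70,"delta_pos":[510,417,-23],"angular":[0,0,-27]},{"fingers":70,"delta_pos":[510,417,-23],"angular":[0,0,-27]},{"fingers":70,"delta_pos":[510,417,-23],"angular":[0,0,-27]},{"fingers":70,"delta_pos":[510,417,-23],"angular":[0,0,-27]},{"fingers":70,"delta_pos":[510,417,-23],"angular":[0,0,-27]}]'

```text
clock: 1.15
tool_pos: [0.4989, 0.1704, 0.2443]
orientation: [-180.0, -0.0, 3.3]
force: [1.0, 1.0, -0.3]
opening: 0.0703
gripper_force: 0.0
```

```bash
python3 - <<'E'
from h import *
rel([.57,.03,.25],3.2)
E
```

```text
shift [ 63.  144.2  -5.8] turn [-0.02 -0.01  0.05] dist 157.5
```

Emit:
apply_moves --deltas '[{"fingers":70,"delta_pos":[63,144,-6],"angular":[0,0,0]},{"fingers":70,"delta_pos":[63,144,-6],"angular":[0,0,0]},{"fingers":70,"delta_pos":[63,144,-6],"angular":[0,0,0]},{"fingers":70,"delta_pos":[63,144,-6],"angular":[0,0,0]},{"fingers":70,"delta_pos":[63,144,-6],"angular":[0,0,0]},{"fingers":70,"delta_pos":[63,144,-6],"angular":[0,0,0]}]'

```text
clock: 1.75
tool_pos: [0.5692, 0.0323, 0.2497]
orientation: [-180.0, 0.0, 3.2]
force: [-0.5, 0.3, 0.4]
opening: 0.0702
gripper_force: 0.0
```

```bash
python3 - <<'E'
from h import *
import pickle
C=cam("wrist");im=ctrl.snapshot("wrist");pickle.dump((C,im),open("w1.pkl","wb"))
print(ctrl.get_obs()["tool_pos"],[np.round(proj("wrist",p,C)) for p in([.6301,.1368,.054],[.6368,.0265,.054],[.6434,-.0834,.054])])
cv2.imwrite("pics/w1.png",cv2.resize(im[:,:,::-1],(800,600),interpolation=cv2.INTER_CUBIC))
E
```

```text
[0.56914985 0.03282386 0.24990353] [array([155., 102.]), array([265., 102.]), array([375., 101.])]
```

View pics/w1.png

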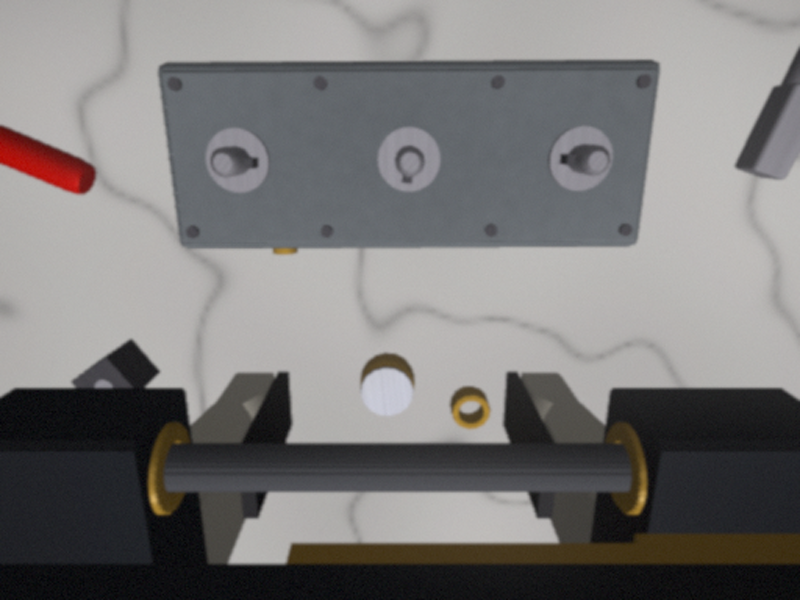

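The wrist view shows the flanges at (237,160), (409,159) and (582,158), with the keys pointing right, near and left. I'll enlarge each one.

```bash
python3 - <<'E'
import pickle
from h import *
C,im=pickle.load(open("w1.pkl","rb"))
t=[cv2.resize(im[78:128,u-25:u+25,::-1],(266,266),interpolation=cv2.INTER_CUBIC) for u in(152,262,372)]
cv2.imwrite("pics/w1c.png",cv2.resize(np.hstack(t),(798,266)))
E
```

```text
(no output)
```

View pics/w1c.png

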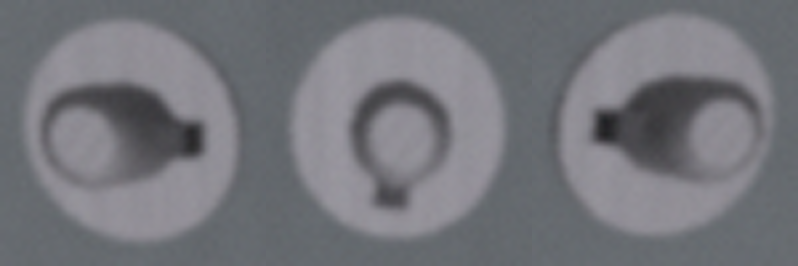

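```bash
python3 - <<'E'
import pickle
from h import *
C,im=pickle.load(open("w1.pkl","rb"))
s=5.32
pix=lambda i,u,v:(127+110*i+u/s-.0,78+v/s)
F=[ray("w",*pix(i,*c),.054,C) for i,c in enumerate([(131,130),(132,127),(134,125)])]
T=[((203,139),.054),((125.5,196),.069),((62,127),.054)]
tops=[((81,142),.084),((136,136),.084),((190,133),.084)]
print("cam",C[1][:3,3])
for i in range(3):
    k=ray("w",*pix(i,*T[i][0]),T[i][1],C)-F[i]; t=ray("w",*pix(i,*tops[i][0]),.084,C)
    print(F[i].round(4),"top",t.round(4),"key ang",np.degrees(np.arctan2(k[1],k[0])).round(1),"r",np.linalg.norm(k[:2]).round(4))
d=F[0]-F[2];print("box yaw",np.degrees(np.arctan2(-d[0],d[1])),np.linalg.norm(d))
E
```

```text
cam [0.64937594 0.03801582 0.40778433]
[0.6298 0.1398 0.054 ] top [0.629  0.1398 0.084 ] key ang -93.7 r 0.0135
[0.6366 0.0298 0.054 ] top [0.6362 0.0297 0.084 ] key ang 176.2 r 0.0116
[ 0.6432 -0.0802  0.054 ] top [ 0.6429 -0.08    0.084 ] key ang 94.8 r 0.0135
box yaw 3.476419116233777 0.22037525904659855
```

```bash
python3 - <<'E'
from h import *
C=cam("wrist");print("TCP proj",proj("w",ctrl.get_obs()["tool_pos"],C))
rel([.457,.239,.20],-55)
E
```

```text
TCP proj (np.float64(256.5157076564689), np.float64(252.59904976369836))
shift [-100.2 -212.2   50. ] turn [0.000e+00 2.000e-02 5.827e+01] dist 240.0
```

Emit:
apply_moves --deltas '[{"fingers":70,"delta_pos":[-100,-212,50],"angular":[0,0,58.2]},{"fingers":70,"delta_pos":[-100,-212,50],"angular":[0,0,58.2]},{"fingers":70,"delta_pos":[-100,-212,50],"angular":[0,0,58.2]},{"fingers":70,"delta_pos":[-100,-212,50],"angular":[0,0,58.2]},{"fingers":70,"delta_pos":[-100,-212,50],"angular":[0,0,58.2]},{"fingers":70,"delta_pos":[-100,-212,50],"angular":[0,0,58.2]},{"fingers":70,"delta_pos":[-100,-212,50],"angular":[0,0,58.2]},{"fingers":70,"delta_pos":[-100,-212,50],"angular":[0,0,58.2]},{"fingers":70,"delta_pos":[-100,-212,50],"angular":[0,0,58.2]},{"fingers":70,"delta_pos":[-100,-212,50],"angular":[0,0,58.2]}]'

```text
clock: 2.8
tool_pos: [0.4572, 0.2389, 0.2002]
orientation: [-180.0, 0.0, -54.8]
force: [-0.2, -0.1, 0.4]
opening: 0.07
gripper_force: 0.0
```

```bash
python3 - <<'E'
from h import *
import pickle
o=ctrl.get_obs();C=cam("wrist",o);im=ctrl.snapshot("wrist");pickle.dump((C,im),open("w2.pkl","wb"))
print(o["tool_pos"],o["orientation"],"TCP proj",np.array(proj("w",o["tool_pos"],C))*1.5625)
cv2.imwrite("pics/w2.png",cv2.resize(im[:,:,::-1],(800,600),interpolation=cv2.INTER_CUBIC))
E
```

```text
[0.45716527 0.23889609 0.20024234] [-1.79979213e+02  8.63586915e-03 -5.47716511e+01] TCP proj [395.89871892 393.1516003 ]
```

View pics/w2.png

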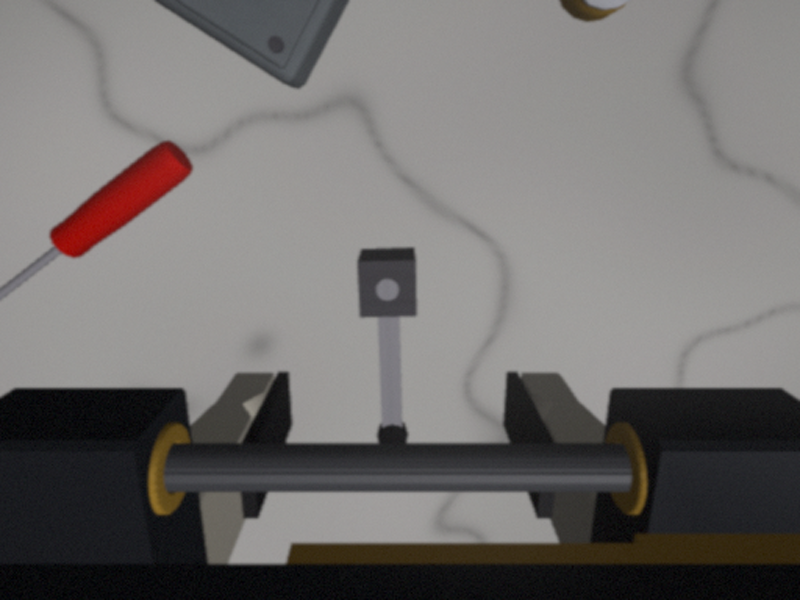

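The hub top centre is at (387,289) and the knob is near (392,433), almost aligned with the tool.

```bash
python3 - <<'E'
from h import *
import pickle
C,im=pickle.load(open("w2.pkl","rb"));k=.64
h=ray("w",387*k,289*k,.04,C);a=[ray("w",u*k,v*k,.034,C) for u,v in((389,318),(392.5,425))]
d=a[1]-a[0];y=np.degrees(np.arctan2(d[1],d[0]));print(h,y)
rel([h[0],h[1],.06],y-180); rel([h[0],h[1],.003],y-180)
E
```

```text
[0.45638707 0.25011067 0.04      ] 126.77807895802464
shift [ -9.9  -5.8 140.2] turn [-0.02  0.01 -1.59] dist 140.7
shift [ -9.9  -5.8 197.2] turn [-0.02  0.01 -1.59] dist 197.6
```

Emit:
apply_moves --deltas '[{"fingers":70,"delta_pos":[-10,-6,45],"angular":[0,0,-1.6]},{"fingers":70,"delta_pos":[-10,-6,90],"angular":[0,0,-1.6]},{"fingers":70,"delta_pos":[-10,-6,135],"angular":[0,0,-1.6]},{"fingers":70,"delta_pos":[-10,-6,165],"angular":[0,0,-1.6]},{"fingers":70,"delta_pos":[-10,-6,185],"angular":[0,0,-1.6]},{"fingers":70,"delta_pos":[-10,-6,194],"angular":[0,0,-1.6]},{"fingers":70,"delta_pos":[-10,-6,194],"angular":[0,0,-1.6]},{"fingers":70,"delta_pos":[-10,-6,194],"angular":[0,0,-1.6]},{"fingers":20,"delta_pos":[-10,-6,194],"angular":[0,0,-1.6]},{"fingers":20,"delta_pos":[-10,-6,194],"angular":[0,0,-1.6]}]'

```text
clock: 3.85
tool_pos: [0.4575, 0.2504, 0.0072]
orientation: [-179.9, 0.0, -53.4]
force: [-0.3, -0.2, -0.5]
opening: 0.059
gripper_force: 0.0
```

Emit:
apply_moves --deltas '[{"fingers":20,"delta_pos":[0,0,0],"angular":[0,0,0]},{"fingers":20,"delta_pos":[0,0,0],"angular":[0,0,0]},{"fingers":20,"delta_pos":[0,0,0],"angular":[0,0,0]},{"fingers":20,"delta_pos":[0,0,0],"angular":[0,0,0]}]'

```text
clock: 4.25
tool_pos: [0.4571, 0.2499, 0.0063]
orientation: [-180.0, -0.0, -53.4]
force: [-0.2, 0.1, 2.4]
opening: 0.036
gripper_force: 30.0
```

```bash
python3 - <<'E'
from h import *
o=ctrl.get_obs();print(o["clock"],o["tool_pos"],o["orientation"],o["opening"],o["gripper_force"],o["force"],o["joint_pos"].round(1))
E
```

```text
4.25 [0.45707289 0.24987637 0.00632349] [-1.79978078e+02 -2.86111926e-04 -5.33548067e+01] 0.035951863791945676 30.000023022294044 [-0.22945715  0.09108093  2.36160976] [ 50.3  20.8 -33.5   0.  -35.6 -13.6]
```

```bash
python3 - <<'E'
from h import *
rel([.6296,.1394,.13],176.3)
E
```

```text
shift [ 191.6  -72.5 -123.6] turn [-1.0000e-02  2.0000e-02  1.3035e+02] dist 239.3
```

Emit:
apply_moves --deltas '[{"fingers":20,"delta_pos":[0,0,-45],"angular":[0,0,0]},{"fingers":20,"delta_pos":[0,0,-90],"angular":[0,0,8]},{"fingers":20,"delta_pos":[20,-8,-124],"angular":[0,0,16]},{"fingers":20,"delta_pos":[40,-15,-124],"angular":[0,0,24]},{"fingers":20,"delta_pos":[60,-22,-124],"angular":[0,0,32]},{"fingers":20,"delta_pos":[80,-30,-124],"angular":[0,0,40]},{"fingers":20,"delta_pos":[100,-38,-124],"angular":[0,0,48]},{"fingers":20,"delta_pos":[120,-45,-124],"angular":[0,0,56]},{"fingers":20,"delta_pos":[140,-53,-124],"angular":[0,0,64]},{"fingers":20,"delta_pos":[160,-60,-124],"angular":[0,0,72]}]'

```text
clock: 5.25
tool_pos: [0.6006, 0.1564, 0.1291]
orientation: [179.9, -0.1, -125.7]
force: [0.6, 0.1, -2.4]
opening: 0.0358
gripper_force: 30.0
```

```bash
python3 - <<'E'
from h import *
o=ctrl.get_obs();print(o["opening"],o["force"],o["tool_pos"],o["joint_pos"].round(1))
rel([.6296,.1394,.125],176.3)
E
```

```text
0.035795338998564366 [ 0.55754901  0.14881017 -2.41328686] [0.60061742 0.15641973 0.12912492] [ 32.6  19.9 -13.7  -0.  -56.4 -68.3]
shift [ -3.1 -33.5   4.1] turn [ 1.000e-02 -1.000e-01  5.799e+01] dist 33.9
```

Emit:
apply_moves --deltas '[{"fingers":20,"delta_pos":[0,-5,0],"angular":[0,0,8]},{"fingers":20,"delta_pos":[-1,-10,0],"angular":[0,0,16]},{"fingers":20,"delta_pos":[-1,-15,0],"angular":[0,0,24]},{"fingers":20,"delta_pos":[-2,-20,2],"angular":[0,0,32]},{"fingers":20,"delta_pos":[-2,-25,4],"angular":[0,0,40]},{"fingers":20,"delta_pos":[-3,-30,4],"angular":[0,0,48]},{"fingers":20,"delta_pos":[-3,-33.5,4],"angular":[0,0,56]},{"fingers":20,"delta_pos":[-3,-33.5,4],"angular":[0,0,58]},{"fingers":20,"delta_pos":[-3,-33.5,4],"angular":[0,0,58]},{"fingers":20,"delta_pos":[-3,-33.5,4],"angular":[0,0,58]}]'

```text
clock: 6.25
tool_pos: [0.6291, 0.1401, 0.1254]
orientation: [-180.0, -0.1, 176.7]
force: [0.7, 0.1, -2.7]
opening: 0.0358
gripper_force: 30.0
```

```bash
python3 - <<'E'
from h import *
o=ctrl.get_obs();print(o["opening"],o["force"],o["tool_pos"],o["joint_pos"].round(1))
rel([.6296,.1394,.080],176.3)
im=ctrl.snapshot("side");print(proj("side",[.63,.139,.1]))
cv2.imwrite("pics/s1.png",cv2.resize(im[100:200,200:340,::-1],(800,571),interpolation=cv2.INTER_CUBIC))
E
```

```text
0.035788781620017245 [ 0.66956717  0.12672063 -2.69140368] [0.62913419 0.1400945  0.12539355] [  29.9   22.2  -10.8   -0.   -57.1 -123.1]
shift [-0.6 -0.6 45.4] turn [-0.03 -0.07  0.41] dist 45.4
(np.float64(271.5133224445551), np.float64(141.0011692717527))
```

View pics/s1.png

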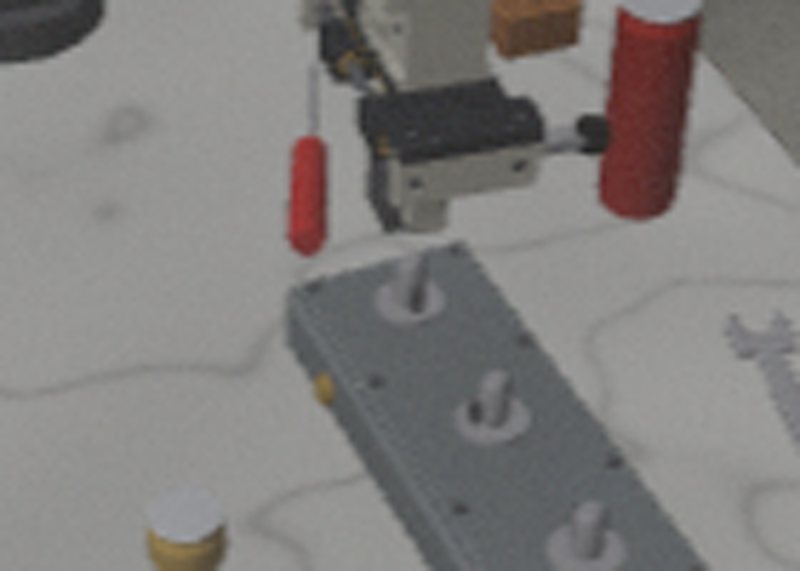

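The lever is held above the left shaft with its arm pointing away. I'll lower it onto the shaft by feel.

Emit:
apply_moves --deltas '[{"fingers":20,"delta_pos":[-0.6,-0.6,10],"angular":[0,0,0.4]},{"fingers":20,"delta_pos":[-0.6,-0.6,20],"angular":[0,0,0.4]},{"fingers":20,"delta_pos":[-0.6,-0.6,30],"angular":[0,0,0.4]},{"fingers":20,"delta_pos":[-0.6,-0.6,34],"angular":[0,0,0.4]},{"fingers":20,"delta_pos":[-0.6,-0.6,37],"angular":[0,0,0.4]},{"fingers":20,"delta_pos":[-0.6,-0.6,39],"angular":[0,0,0.4]},{"fingers":20,"delta_pos":[-0.6,-0.6,41],"angular":[0,0,0.4]},{"fingers":20,"delta_pos":[-0.6,-0.6,43],"angular":[0,0,0.4]},{"fingers":20,"delta_pos":[-0.6,-0.6,45],"angular":[0,0,0.4]}]'

```text
clock: 7.2
tool_pos: [0.6317, 0.1396, 0.0821]
orientation: [180.0, 0.2, 176.3]
force: [4.1, -4.0, -0.3]
opening: 0.0355
gripper_force: 30.0
```

Emit:
apply_moves --deltas '[{"fingers":20,"delta_pos":[-2,-0.8,0],"angular":[0,0,0]},{"fingers":20,"delta_pos":[-2,-0.8,0],"angular":[0,0,0]},{"fingers":20,"delta_pos":[-2,-0.8,1],"angular":[0,0,0]},{"fingers":20,"delta_pos":[-2,-0.8,2],"angular":[0,0,0]},{"fingers":20,"delta_pos":[-2,-0.8,2],"angular":[0,0,0]}]'

```text
clock: 7.7
tool_pos: [0.6318, 0.1387, 0.0787]
orientation: [-180.0, -0.0, 176.2]
force: [1.8, 0.4, -2.6]
opening: 0.0357
gripper_force: 30.0
```

Emit:
apply_moves --deltas '[{"fingers":20,"delta_pos":[-0.3,0,2],"angular":[0,0,0]},{"fingers":20,"delta_pos":[-0.3,0,4],"angular":[0,0,0]},{"fingers":20,"delta_pos":[-0.3,0,5],"angular":[0,0,0]},{"fingers":20,"delta_pos":[-0.3,0,6],"angular":[0,0,0]},{"fingers":20,"delta_pos":[-0.3,0,7],"angular":[0,0,0]},{"fingers":20,"delta_pos":[-0.3,0,7],"angular":[0,0,0]}]'

```text
clock: 8.3
tool_pos: [0.6323, 0.1386, 0.0719]
orientation: [-180.0, -0.0, 176.2]
force: [0.8, 0.1, -3.2]
opening: 0.0359
gripper_force: 30.0
```

Emit:
apply_moves --deltas '[{"fingers":20,"delta_pos":[0,0,2],"angular":[0,0,0]},{"fingers":20,"delta_pos":[0,0,4],"angular":[0,0,0]},{"fingers":20,"delta_pos":[0,0,6],"angular":[0,0,0]},{"fingers":20,"delta_pos":[0,0,8],"angular":[0,0,0]},{"fingers":20,"delta_pos":[0,0,10],"angular":[0,0,0]},{"fingers":20,"delta_pos":[0,0,11],"angular":[0,0,0]},{"fingers":20,"delta_pos":[0,0,12],"angular":[0,0,0]},{"fingers":20,"delta_pos":[0,0,12],"angular":[0,0,0]}]'

```text
clock: 9.1
tool_pos: [0.6324, 0.1386, 0.0604]
orientation: [-180.0, 0.0, 176.2]
force: [-1.7, -0.4, 0.5]
opening: 0.0359
gripper_force: 30.0
```

Lever 1 went past the key-top level and reached home height (TCP z 0.0604) with light contact. I'll release it and rise.

Emit:
apply_moves --deltas '[{"fingers":20,"delta_pos":[0,0,0.7],"angular":[0,0,0]},{"fingers":60,"delta_pos":[0,0,0],"angular":[0,0,0]},{"fingers":60,"delta_pos":[0,0,0],"angular":[0,0,0]},{"fingers":60,"delta_pos":[0,0,0],"angular":[0,0,0]},{"fingers":60,"delta_pos":[0,0,-10],"angular":[0,0,0]},{"fingers":60,"delta_pos":[0,0,-35],"angular":[0,0,0]},{"fingers":60,"delta_pos":[0,0,-75],"angular":[0,0,0]},{"fingers":60,"delta_pos":[0,0,-120],"angular":[0,0,0]},{"fingers":60,"delta_pos":[0,0,-140],"angular":[0,0,0]},{"fingers":60,"delta_pos":[0,0,-140],"angular":[0,0,0]}]'

```text
clock: 10.1
tool_pos: [0.6345, 0.1393, 0.2053]
orientation: [179.8, 0.4, 176.3]
force: [-0.3, 0.3, 0.4]
opening: 0.0601
gripper_force: 0.0
```

```bash
python3 - <<'E'
from h import *
o=ctrl.get_obs();print(o["joint_pos"].round(1))
# lever 2 approx, side + top(+3mm y)
rel([.437,-.243,.20],-105)
im=ctrl.snapshot("side");cv2.imwrite("pics/s2.png",cv2.resize(im[100:240,220:400,::-1],(720,560),interpolation=cv2.INTER_CUBIC))
E
```

```text
[ 2.960e+01  1.870e+01 -4.900e+00  1.000e-01 -6.600e+01 -1.234e+02]
shift [ 172.2 -394.4    2.8] turn [ -0.12   0.47 -78.74] dist 430.3
```

View pics/s2.png

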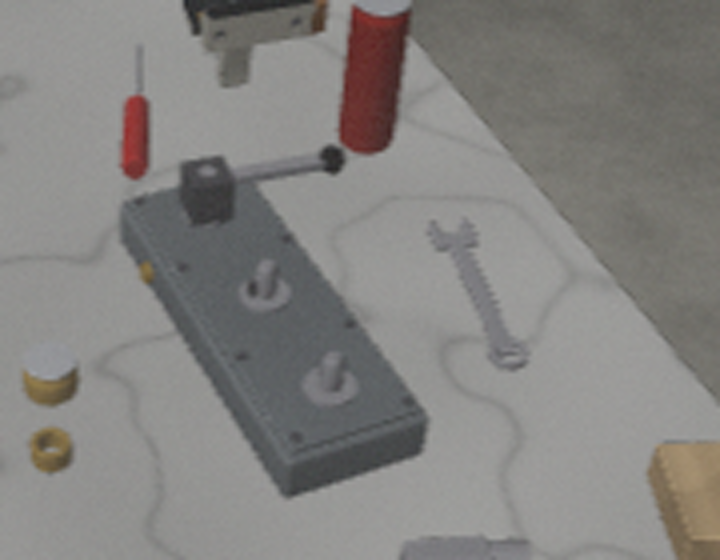

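Lever 1 sits home on the left shaft with its arm pointing away. Now lever 2.

Emit:
apply_moves --deltas '[{"fingers":70,"delta_pos":[17,-39,0],"angular":[0,0,-8]},{"fingers":70,"delta_pos":[34,-79,0],"angular":[0,0,-16]},{"fingers":70,"delta_pos":[51,-118,0],"angular":[0,0,-24]},{"fingers":70,"delta_pos":[69,-158,0],"angular":[0,0,-32]},{"fingers":70,"delta_pos":[86,-197,0],"angular":[0,0,-40]},{"fingers":70,"delta_pos":[103,-236,0],"angular":[0,0,-48]},{"fingers":70,"delta_pos":[120,-275,2],"angular":[0,0,-56]},{"fingers":70,"delta_pos":[138,-315,2],"angular":[0,0,-64]},{"fingers":70,"delta_pos":[155,-355,2],"angular":[0,0,-72]},{"fingers":70,"delta_pos":[172,-394,2],"angular":[0,0,-78.7]}]'

```text
clock: 11.15
tool_pos: [0.4333, -0.2444, 0.1974]
orientation: [179.9, -0.0, -104.7]
force: [0.7, 0.4, 0.6]
opening: 0.0703
gripper_force: 0.0
```

Emit:
apply_moves --deltas '[{"fingers":70,"delta_pos":[0,0,0],"angular":[0,0,0]},{"fingers":70,"delta_pos":[0,0,0],"angular":[0,0,0]},{"fingers":70,"delta_pos":[0,0,0],"angular":[0,0,0]}]'

```text
clock: 11.45
tool_pos: [0.4349, -0.2428, 0.1976]
orientation: [180.0, 0.0, -105.1]
force: [1.0, -0.0, -0.9]
opening: 0.07
gripper_force: 0.0
```

```bash
python3 - <<'E'
from h import *
import pickle
o=ctrl.get_obs();C=cam("wrist",o);im=ctrl.snapshot("wrist");pickle.dump((C,im),open("w3.pkl","wb"))
print(o["tool_pos"],o["orientation"],o["joint_pos"].round(1))
cv2.imwrite("pics/w3.png",cv2.resize(im[:,:,::-1],(800,600),interpolation=cv2.INTER_CUBIC))
E
```

```text
[ 0.43493975 -0.24278227  0.19759998] [ 1.79956654e+02  4.76794863e-03 -1.05145684e+02] [ -6.5   5.1 -23.6  -0.  -61.4  -8.6]
```

View pics/w3.png

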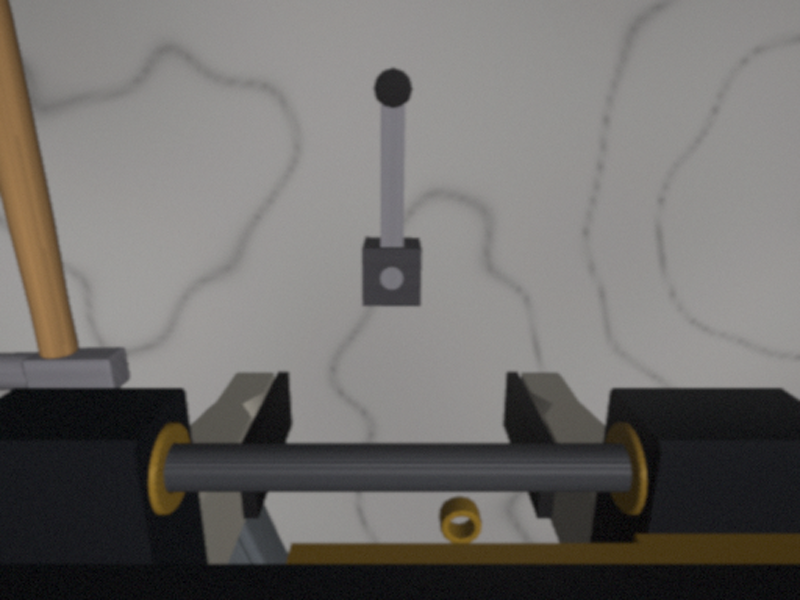

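```bash
python3 - <<'E'
from h import *
import pickle
C,im=pickle.load(open("w3.pkl","rb"));k=.64
h=ray("w",392*k,277.5*k,.04,C);a=[ray("w",u*k,v*k,.034,C) for u,v in((392,240),(393,110))]
d=a[1]-a[0];y=np.degrees(np.arctan2(d[1],d[0]))
e=.00125*np.array([np.cos(np.radians(y)),np.sin(np.radians(y))]);h[:2]+=e;print(h,y)
rel([h[0],h[1],.0063],y)
E
```

```text
[ 0.43592794 -0.24371191  0.04      ] -105.70997116059453
shift [  1.   -1.2 191.4] turn [0.04 0.   0.63] dist 191.4
```

Emit:
apply_moves --deltas '[{"fingers":70,"delta_pos":[1,-1.2,45],"angular":[0,0,0.6]},{"fingers":70,"delta_pos":[1,-1.2,90],"angular":[0,0,0.6]},{"fingers":70,"delta_pos":[1,-1.2,135],"angular":[0,0,0.6]},{"fingers":70,"delta_pos":[1,-1.2,165],"angular":[0,0,0.6]},{"fingers":70,"delta_pos":[1,-1.2,183],"angular":[0,0,0.6]},{"fingers":70,"delta_pos":[1,-1.2,191.4],"angular":[0,0,0.6]},{"fingers":70,"delta_pos":[1,-1.2,191.4],"angular":[0,0,0.6]},{"fingers":70,"delta_pos":[1,-1.2,191.4],"angular":[0,0,0.6]},{"fingers":20,"delta_pos":[1,-1.2,191.4],"angular":[0,0,0.6]},{"fingers":20,"delta_pos":[1,-1.2,191.4],"angular":[0,0,0.6]}]'

```text
clock: 12.5
tool_pos: [0.4366, -0.2445, 0.0077]
orientation: [-179.9, 0.0, -105.7]
force: [0.2, -0.1, 0.0]
opening: 0.0595
gripper_force: 0.0
```

Emit:
apply_moves --deltas '[{"fingers":20,"delta_pos":[0,0,0],"angular":[0,0,0]},{"fingers":20,"delta_pos":[0,0,0],"angular":[0,0,0]},{"fingers":20,"delta_pos":[0,0,0],"angular":[0,0,0]},{"fingers":20,"delta_pos":[0,0,0],"angular":[0,0,0]}]'

```text
clock: 12.9
tool_pos: [0.4364, -0.2447, 0.007]
orientation: [-179.9, 0.0, -105.7]
force: [0.6, 0.1, 3.1]
opening: 0.0357
gripper_force: 30.0
```

```bash
python3 - <<'E'
from h import *
o=ctrl.get_obs();print(o["tool_pos"],o["orientation"],o["joint_pos"].round(1))
rel([.6445,-.0814,.125],4.8)
E
```

```text
[ 0.43643797 -0.24465929  0.00702292] [-1.79932181e+02  7.94960172e-04 -1.05656718e+02] [ -6.7  19.3 -36.2   0.  -34.5  -8.9]
shift [-213.4 -156.4 -117.8] turn [-5.0000e-02 -6.0000e-02 -1.1046e+02] dist 289.6
```

Emit:
apply_moves --deltas '[{"fingers":20,"delta_pos":[0,0,-45],"angular":[0,0,0]},{"fingers":20,"delta_pos":[0,0,-90],"angular":[0,0,-8]},{"fingers":20,"delta_pos":[-18,-13,-120],"angular":[0,0,-16]},{"fingers":20,"delta_pos":[-36,-26,-120],"angular":[0,0,-24]},{"fingers":20,"delta_pos":[-54,-40,-120],"angular":[0,0,-32]},{"fingers":20,"delta_pos":[-72,-53,-120],"angular":[0,0,-40]},{"fingers":20,"delta_pos":[-94,-69,-120],"angular":[0,0,-48]},{"fingers":20,"delta_pos":[-118,-86,-120],"angular":[0,0,-56]},{"fingers":20,"delta_pos":[-142,-104,-120],"angular":[0,0,-64]},{"fingers":20,"delta_pos":[-166,-122,-120],"angular":[0,0,-72]}]'

```text
clock: 13.9
tool_pos: [0.5978, -0.1167, 0.1255]
orientation: [179.9, 0.1, -33.4]
force: [1.4, -0.8, -4.5]
opening: 0.0359
gripper_force: 30.0
```

```bash
python3 - <<'E'
from h import *
rel([.6445,-.0814,.125],4.8)
E
```

```text
shift [ 19.6 -55.2   0.4] turn [ 2.000e-02  1.500e-01 -3.816e+01] dist 58.6
```

Emit:
apply_moves --deltas '[{"fingers":20,"delta_pos":[4,-11,0],"angular":[0,0,-8]},{"fingers":20,"delta_pos":[8,-22,0],"angular":[0,0,-16]},{"fingers":20,"delta_pos":[12,-33,0],"angular":[0,0,-24]},{"fingers":20,"delta_pos":[16,-44,0],"angular":[0,0,-32]},{"fingers":20,"delta_pos":[19.6,-55.2,0],"angular":[0,0,-38.2]},{"fingers":20,"delta_pos":[19.6,-55.2,0],"angular":[0,0,-38.2]},{"fingers":20,"delta_pos":[19.6,-55.2,0],"angular":[0,0,-38.2]},{"fingers":20,"delta_pos":[19.6,-55.2,0],"angular":[0,0,-38.2]}]'

```text
clock: 14.7
tool_pos: [0.6441, -0.0828, 0.126]
orientation: [-180.0, 0.1, 4.4]
force: [-0.0, 0.3, -3.6]
opening: 0.0361
gripper_force: 30.0
```

```bash
python3 - <<'E'
from h import *
o=ctrl.get_obs();print(o["tool_pos"],o["force"])
rel([.6445,-.0814,.080],4.8)
E
```

```text
[ 0.64408008 -0.08277733  0.12601813] [-1.04596407e-03  3.44908676e-01 -3.62027308e+00]
shift [ 0.6 -1.3 46. ] turn [-0.01  0.09 -0.39] dist 46.0
```

Emit:
apply_moves --deltas '[{"fingers":20,"delta_pos":[0.6,-1.3,12],"angular":[0,0,-0.4]},{"fingers":20,"delta_pos":[0.6,-1.3,24],"angular":[0,0,-0.4]},{"fingers":20,"delta_pos":[0.6,-1.3,32],"angular":[0,0,-0.4]},{"fingers":20,"delta_pos":[0.6,-1.3,36],"angular":[0,0,-0.4]},{"fingers":20,"delta_pos":[0.6,-1.3,39],"angular":[0,0,-0.4]},{"fingers":20,"delta_pos":[0.6,-1.3,41],"angular":[0,0,-0.4]},{"fingers":20,"delta_pos":[0.6,-1.3,43],"angular":[0,0,-0.4]},{"fingers":20,"delta_pos":[0.6,-1.3,45],"angular":[0,0,-0.4]},{"fingers":20,"delta_pos":[0.6,-1.3,46],"angular":[0,0,-0.4]},{"fingers":20,"delta_pos":[0.6,-1.3,46],"angular":[0,0,-0.4]}]'

```text
clock: 15.7
tool_pos: [0.6455, -0.0812, 0.0806]
orientation: [-180.0, 0.0, 4.9]
force: [-0.5, -0.2, -3.3]
opening: 0.0356
gripper_force: 30.0
```

Free on the shaft. Next I lower past the key top, where a wrong keyway would stop it at TCP z about 0.076.

Emit:
apply_moves --deltas '[{"fingers":20,"delta_pos":[0,0,2],"angular":[0,0,0]},{"fingers":20,"delta_pos":[0,0,4],"angular":[0,0,0]},{"fingers":20,"delta_pos":[0,0,5],"angular":[0,0,0]},{"fingers":20,"delta_pos":[0,0,6],"angular":[0,0,0]},{"fingers":20,"delta_pos":[0,0,7],"angular":[0,0,0]},{"fingers":20,"delta_pos":[0,0,7],"angular":[0,0,0]}]'

```text
clock: 16.3
tool_pos: [0.6457, -0.0812, 0.0756]
orientation: [180.0, -0.1, 5.0]
force: [-6.8, 2.3, 10.4]
opening: 0.0359
gripper_force: 30.0
```

It's blocked at key-top height. I'll wiggle it a little to rule out angle error before trying another shaft.

Emit:
apply_moves --deltas '[{"fingers":20,"delta_pos":[0,0,0],"angular":[0,0,3]},{"fingers":20,"delta_pos":[0,0,0],"angular":[0,0,6]},{"fingers":20,"delta_pos":[0,0,0],"angular":[0,0,3]},{"fingers":20,"delta_pos":[0,0,0],"angular":[0,0,-3]},{"fingers":20,"delta_pos":[0,0,0],"angular":[0,0,-6]},{"fingers":20,"delta_pos":[0,0,0],"angular":[0,0,0]},{"fingers":20,"delta_pos":[0,0,0],"angular":[0,0,0]}]'

```text
clock: 17.0
tool_pos: [0.6461, -0.0812, 0.0757]
orientation: [180.0, -0.1, 4.8]
force: [-4.5, 1.3, 10.5]
opening: 0.0357
gripper_force: 30.0
```

```bash
python3 - <<'E'
from h import *
rel([.6385,.0287,.130],-3.8)
E
```

```text
shift [   1.7 -110.2  -54.4] turn [ 0.02 -0.1   8.59] dist 122.9
```

Still blocked, so this key doesn't suit it. On to the middle shaft.

Emit:
apply_moves --deltas '[{"fingers":20,"delta_pos":[0,0,-25],"angular":[0,0,0]},{"fingers":20,"delta_pos":[0,0,-54],"angular":[0,0,0]},{"fingers":20,"delta_pos":[1,-37,-54],"angular":[0,0,3]},{"fingers":20,"delta_pos":[1.5,-74,-54],"angular":[0,0,6]},{"fingers":20,"delta_pos":[1.7,-110,-54],"angular":[0,0,8.5]},{"fingers":20,"delta_pos":[1.7,-110,-54],"angular":[0,0,8.5]},{"fingers":20,"delta_pos":[1.7,-110,-54],"angular":[0,0,8.5]},{"fingers":20,"delta_pos":[1.7,-110,-54],"angular":[0,0,8.5]}]'

```text
clock: 17.8
tool_pos: [0.6376, 0.0282, 0.1275]
orientation: [180.0, 0.0, -3.6]
force: [-0.2, -0.5, -3.6]
opening: 0.0355
gripper_force: 30.0
```

```bash
python3 - <<'E'
from h import *
o=ctrl.get_obs();print(o["tool_pos"],o["force"])
rel([.6388,.0287,.0805],-3.8)
E
```

```text
[0.63760129 0.02818325 0.12747688] [-0.23165443 -0.45583821 -3.59844718]
shift [ 1.2 -0.6 47. ] turn [0.01 0.02 0.25] dist 47.0
```

Emit:
apply_moves --deltas '[{"fingers":20,"delta_pos":[1.2,-0.6,12],"angular":[0,0,0.2]},{"fingers":20,"delta_pos":[1.2,-0.6,24],"angular":[0,0,0.2]},{"fingers":20,"delta_pos":[1.2,-0.6,33],"angular":[0,0,0.2]},{"fingers":20,"delta_pos":[1.2,-0.6,37],"angular":[0,0,0.2]},{"fingers":20,"delta_pos":[1.2,-0.6,40],"angular":[0,0,0.2]},{"fingers":20,"delta_pos":[1.2,-0.6,42],"angular":[0,0,0.2]},{"fingers":20,"delta_pos":[1.2,-0.6,44],"angular":[0,0,0.2]},{"fingers":20,"delta_pos":[1.2,-0.6,46],"angular":[0,0,0.2]},{"fingers":20,"delta_pos":[1.2,-0.6,47],"angular":[0,0,0.2]},{"fingers":20,"delta_pos":[1.2,-0.6,47],"angular":[0,0,0.2]}]'

```text
clock: 18.8
tool_pos: [0.639, 0.0291, 0.0807]
orientation: [-180.0, -0.0, -3.8]
force: [-0.1, 0.1, -4.4]
opening: 0.0361
gripper_force: 30.0
```

Emit:
apply_moves --deltas '[{"fingers":20,"delta_pos":[0,0,2],"angular":[0,0,0]},{"fingers":20,"delta_pos":[0,0,4],"angular":[0,0,0]},{"fingers":20,"delta_pos":[0,0,5],"angular":[0,0,0]},{"fingers":20,"delta_pos":[0,0,6],"angular":[0,0,0]},{"fingers":20,"delta_pos":[0,0,7],"angular":[0,0,0]},{"fingers":20,"delta_pos":[0,0,7],"angular":[0,0,0]}]'

```text
clock: 19.4
tool_pos: [0.6389, 0.0291, 0.0735]
orientation: [180.0, 0.0, -3.8]
force: [0.0, 0.5, -4.1]
opening: 0.0362
gripper_force: 30.0
```

It's past the key top with no resistance, so I go on to home (TCP z about 0.061).

Emit:
apply_moves --deltas '[{"fingers":20,"delta_pos":[0,0,2],"angular":[0,0,0]},{"fingers":20,"delta_pos":[0,0,4],"angular":[0,0,0]},{"fingers":20,"delta_pos":[0,0,6],"angular":[0,0,0]},{"fingers":20,"delta_pos":[0,0,8],"angular":[0,0,0]},{"fingers":20,"delta_pos":[0,0,10],"angular":[0,0,0]},{"fingers":20,"delta_pos":[0,0,11.5],"angular":[0,0,0]},{"fingers":20,"delta_pos":[0,0,12.5],"angular":[0,0,0]},{"fingers":20,"delta_pos":[0,0,13],"angular":[0,0,0]},{"fingers":20,"delta_pos":[0,0,13],"angular":[0,0,0]}]'

```text
clock: 20.3
tool_pos: [0.6389, 0.0291, 0.0611]
orientation: [180.0, -0.0, -3.8]
force: [-2.3, 0.8, 1.7]
opening: 0.0356
gripper_force: 30.0
```

Home at z 0.0611 with light contact. I'll release, rise and check.

Emit:
apply_moves --deltas '[{"fingers":20,"delta_pos":[0,0,0.5],"angular":[0,0,0]},{"fingers":60,"delta_pos":[0,0,0],"angular":[0,0,0]},{"fingers":60,"delta_pos":[0,0,0],"angular":[0,0,0]},{"fingers":60,"delta_pos":[0,0,0],"angular":[0,0,0]},{"fingers":60,"delta_pos":[0,0,-10],"angular":[0,0,0]},{"fingers":60,"delta_pos":[0,0,-35],"angular":[0,0,0]},{"fingers":60,"delta_pos":[-20,0,-75],"angular":[0,0,0]},{"fingers":60,"delta_pos":[-50,0,-115],"angular":[0,0,0]},{"fingers":60,"delta_pos":[-90,0,-150],"angular":[0,0,0]},{"fingers":60,"delta_pos":[-90,0,-150],"angular":[0,0,0]}]'

```text
clock: 21.3
tool_pos: [0.5486, 0.0354, 0.217]
orientation: [-179.8, -0.5, -3.7]
force: [0.6, 0.1, -0.3]
opening: 0.06
gripper_force: 0.0
```

```bash
python3 - <<'E'
from h import *
a=ctrl.snapshot("side")[100:240,200:380,::-1];b=ctrl.snapshot("wrist")[:,:,::-1]
cv2.imwrite("pics/f.png",np.hstack([cv2.resize(a,(400,311),interpolation=cv2.INTER_CUBIC),cv2.resize(b,(400,311))]))
E
```

```text
(no output)
```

View pics/f.png

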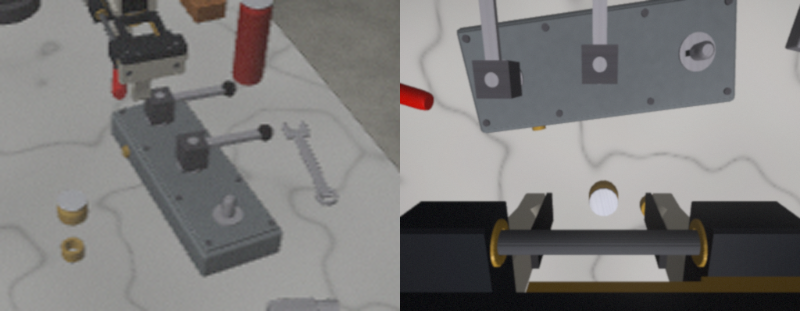

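Both levers sit home on the left and middle shafts with their arms pointing away. The right shaft is bare and the bystanders visible in these views look undisturbed.

```bash
python3 -c "
from plant import ctrl
print(ctrl.close_job())"
```

```text
the job is handed in; nothing more can be done
None
```

The job is handed in at about 21 s: lever 1 is home on the left shaft and lever 2 on the middle shaft, both arms pointing away within about 7° of square to the box, as their keys set them, and the right shaft is bare.

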